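Erect a parts tray and hold a bulldog clip open over its back wall

TASK

Fold up the black parts tray: raise its two side walls and its back wall until all three stand upright. Then squeeze wide open the steel bulldog clip parked on the rim of the grey bin, lift it off and hold it gaping astride the top edge of the tray's back wall, about mid-length, one jaw reaching down each side and nothing touching the wall, so that I can slip the job card in. Finish while holding it squeezed open there, and leave the other things on the bench where they are.

Things in the scene. Friction and masses are not known exactly. Their poses are not given: they have to be found in the camera images.
- tray: open-fronted parts tray of black 4 mm board, fixed to the bench by a tacky mat (2 mm, 140 x 170). Origin: middle of its floor's outline, at bench height; x from the low front lip (20 mm high, already up) to the back wall, y to the left wall, z up. Floor 110 (x) by 140 (y). Walls, 55 mm high, hinge on creases at x = +55 (back, 140 long), y = +70 and y = -70 (left, right, 108 long)
- tray_floor (a point): middle of the tray floor's upper face, 6 mm above the bench; the three creases lie at this height. Axes as the tray. An upright wall stands just outside its crease: inner face over the crease line, 4 mm thick outwards, top edge 61 mm above the bench
- back_wall (a joint): angle of the back wall (rad): 0 = flat, folded outwards; 1.57 = upright; stop at 1.62; starts half raised, leaning outwards at 0.5 to 0.9; stiff crease: stays at any angle it is left, moved by about 0.6 N at its free edge. Push or lift the free edge along its arc, up and inwards: a level push at a low wall can jam on its edge
- left_wall (a joint): angle of the left wall (tray's +y side): as the back wall
- right_wall (a joint): angle of the right wall (tray's -y side): as the back wall
- back_wall_edge (a point): middle of the back wall's free edge (its top when upright), mid-thickness, 55 mm from the crease. Axes turn with the wall: x from crease to free edge (up when upright), y along the edge, z from outer to inner face (towards the tray's front when upright)
- left_wall_edge (a point): middle of the left wall's free edge, mid-thickness; x from crease to free edge, z out of the inner face
- right_wall_edge (a point): middle of the right wall's free edge, mid-thickness; x from crease to free edge, z out of the inner face
- bin: grey sheet-steel stock bin, fixed, 100 (x) by 130 (y) by 60 mm high, walls 3 mm, turned spares in it. Origin: centre of its underside. The clip is parked on its +x wall, somewhere along it
- clip: bulldog clip of bare sheet steel, about 70 g, standing on the bin's rim, jaws down, finger grips up. Origin: on its pivot, 16 mm above the rim at the start; y along pivot and rim, z up, x across the jaws. Jaw plates 62 mm wide (y) end in lips 28 mm under the pivot. The pivot's coil is 9 mm thick: a board edge can come to 5 mm under the pivot
- clip_grips (a point): on the clip, 22 mm above its pivot, midway between its two flat finger grips (26 mm wide in y), axes as the clip. At rest the grips splay to 48 mm over their outsides at their tops, 28 mm above the pivot. Fully open they stand parallel and upright, 22 mm over their outsides, 4 to 36 mm above the pivot
- jaw_a (a joint): opening angle of each jaw (rad; both alike): about 0 clamped on the rim, 0.40 fully open at a hard stop. Pressing the grips together along the clip's x opens the jaws against the spring: about 4 N to start, about 10 N to reach fully open. Fully open, the lips are 24 mm apart and 25 mm under the pivot; the clip measures 30 mm across there
- jaw_a_tip (a point): lower inner edge of the lip of the clip's +x jaw, middle of its width
- jaw_b_tip (a point): lower inner edge of the lip of the clip's -x jaw, middle of its width
- objective: microscope objective standing on its nose, leave alone: 34 mm across, 50 mm high; origin at its underside
- wafer_box: round white wafer box, leave alone: 112 mm across, 20 mm high; origin at its underside
- drive_knob: dark steel drive knob, leave alone: 40 mm across, 30 mm high; origin at its underside
Things that resemble listed ones, but are neither listed nor needed, are in the scene too. There is more than one size of the bin; the job needs the largest.

How it is judged:
On the way, in this order (a step that is already met when the one before it is completed fails the run):
1. the tray's back wall and both side walls stand upright (each within about 10 degrees) (value of joint each of back_wall, left_wall, right_wall above 1.4 rad), for 0.2 s.
2. the clip is squeezed open (jaw angle over 0.25 rad) while it is still on the bin's rim (value of joint jaw_a above 0.25 rad and distance of clip from where it was at the start of the episode below 0.015 m), for 0.1 s.
At the end, for the whole second after the job is handed in: Walls all over 1.40 rad. Clip still, held by the fingers (over 3 N), off the bin, jaw angle over 0.28; its lip edges on either side of the back wall, over 4 mm from its mid-plane and 5 mm below its top edge, within 25 mm of mid-length, clip not touching the tray (all of step 1 and value of joint jaw_a above 0.28 rad and ((z of jaw_a_tip in the frame of back_wall_edge above 0.004 m and z of jaw_b_tip in the frame of back_wall_edge below -0.004 m) or (z of jaw_b_tip in the frame of back_wall_edge above 0.004 m and z of jaw_a_tip in the frame of back_wall_edge below -0.004 m)) and x of each of jaw_a_tip, jaw_b_tip in the frame of back_wall_edge below -0.005 m and y of clip in the frame of back_wall_edge between -0.025 and 0.025 m and contact force between clip and tray below 0.3 N and contact force between clip and bin below 0.1 N and contact force between clip and the fingers above 3 N and linear speed of clip below 0.03 m/s); the arm keeps its last pose, push and grip.
It fails at once if the objective, the wafer box or the drive knob is moved more than 15 mm (distance of any of objective, wafer_box, drive_knob from where it was at the start of the episode above 0.015 m).
It also fails if it takes over 64 s, if anything falls off the work surface, if the arm or the gripper's body presses on something with over 40 N, if the wrist force passes 120 N, or if a joint passes its speed limit or range.

ROBOT

A 6-joint arm with a two-finger parallel gripper is mounted at the origin on the work surface. World frame = base frame: x ahead of the robot, y to its left, z up, the work surface at z = 0. Lengths are in m, angles in rad, forces in N, time in s.
With the tool pointing down it reaches from about 0.325 to 0.9 m from the base axis. Payload 3.5 kg.
Tool frame: the origin (TCP) lies midway between the tips of the shut fingers; the grasp point (between the pads) lies 19 mm behind it; y points along the fingers, z is the direction in which the jaws open and shut, and the axes are right-handed (so a half turn about y gives the same grasp; the last joint's range is limited). The gripper opens to 85 mm and grips with 20 to 120 N. Pads are 22 mm wide; open, the fingers measure 114 mm over their backs; the gripper's body (76 mm by 85 mm) begins 54 mm behind the grasp point. The pads swing forward as they close: fully open they stand 13 mm farther back than shut.
Start: joints at [1.094, 0.276, -0.026, 1.268, 0, 1.467], TCP at [0.228, 0.582, 0.231] pointing down, gripper open.
Joint ranges: [-3.12, 3.12], [-0.85, 1.88], [-1.08, 1.24], [-1.95, 2.15], [-1.57, 1.53], [-3.14, 3.14]. Speed limits (rad/s): [2.57, 2.57, 3.14, 3.14, 3.14, 3.14].

INTERFACE

Orientations are given as a unit quaternion [x, y, z, w].
In Python, from bench import manip gives the robot as it stands. The module is installed in compiled form; this text tells all that it offers.
- The arm moves only by the tool move_arm, never from a script. Its argument "increments" is a list of rows, each a list of 7 numbers: the closure, from 0 (fully open) to 1 (shut), then the shift along the tool's x, y, z in cm, then the turn, a rotation vector about the tool's x, y, z in degrees. A call has 1 to 12 rows; each row shifts and turns the commanded pose from where the row before left it, along the tool's axes as they then stand; what a row does not reach is not made up. A row lasts 1/12 s, in which the tool goes at most 41.7 mm and 7.16 degrees, less where a joint would pass 70% of its speed; a pose out of reach is approached as far as the arm can. A call with a gripper value outside its range is refused whole. The fingers move at their own pace and stop on an object; the grip force is fixed at half the most. Time passes only in rows, so rows that do not move let the fingers close. It gives the time, the measured TCP pose, the force and the opening at its end, in the units of the state.
- manip.observe(): the state, without advancing time (a new reading comes with each control period).
- manip.read_camera(name): name is "side" or "top"; returns the picture (384x512x3 uint8, blue, green, red); there is no depth.
- manip.camera_model(name): a dict with "vertical_fov" (degrees; the focal length in pixels is half the picture's height over the tangent of half this angle, whatever the lens; pixels are square), "cx", "cy" (the principal point, pixels), "R" (3x3) and "t" (3): a world point X has camera coordinates R X + t. Camera axes: x right, y down, z forward; pixel columns grow to the right and rows downward; lengths in m; the calibration is good to about 2 mm. A picture is of the moment at which its call begins. camera_model takes no time and is no camera call.
- manip.job_done(): hands the job in, once; it reports no verdict.
The state is a dict: "t": time; "qpos": joint angles; "qvel": joint speeds; "tau": joint torques, N m; "tool_pos": TCP position; "tcp_rot": TCP orientation; "wrist_force": force on the tool from outside, world axes, zero at the start; "torque": the same for the moment, N m; "width": finger opening in m.
Only numpy, scipy, OpenCV 4.12 (cv2) and the standard library are available. Lean on these libraries where they do the work, as an engineer would, in place of code of your own. Each camera call takes 0.05 s, during which the arm holds its last target.

## Working session

There is one attempt and no reset: what is moved stays moved. The work goes in short steps, Python scripts to look and compute and a tool call to move; the robot and the scene stay as the last step left them, time stands still between calls to the robot, and variables do not carry over. Pictures are saved under pics/ and viewed, and the job is handed in when it is done.

Besides the shell and the picture viewer there is one more tool, called after ">>>" by a JSON object that holds its "fn" and its "kwargs", one argument or row to a line. move_arm: Moves the arm, as the interface text tells. Its arguments: {"type":"object","properties":{"increments":{"type":"array","items":{"type":"array","items":{"type":"number"}}}},"required":["increments"]}

```bash
mkdir -p pics; ls
python3 - <<'E'
from bench import manip
import cv2
s=manip.observe();print(s)
for n in("side","top"):
    im=manip.read_camera(n);cv2.imwrite(f"pics/{n}0.png",im)
    print(n,manip.camera_model(n))
E
```

```text
pics
{'t': 0.0, 'qpos': array([ 1.09359641e+00,  2.77134244e-01, -2.78896879e-02,  1.26797419e+00,
        7.45465857e-06,  1.46740286e+00]), 'qvel': array([-9.83082369e-04,  1.49287037e-03, -2.24307593e-04,  1.03975597e-03,
       -9.61823923e-06,  1.01984687e-04]), 'tau': array([ 8.83231205e-04, -4.45509338e+01,  2.95202619e+01,  1.66198437e-02,
       -1.64078647e-04, -1.88829880e-06]), 'tool_pos': array([0.2278735 , 0.58115028, 0.23015476]), 'tcp_rot': array([ 0.69553678, -0.13161769,  0.131167  , -0.69404653]), 'wrist_force': array([-0.81346223, -0.33686612,  0.48104702]), 'torque': array([0.01856352, 0.04407326, 0.07154245]), 'width': 0.08542065034180762}
side {'vertical_fov': 42.766456884573145, 'cx': 264.5790595471858, 'cy': 184.88559964298958, 'R': array([[-0.99729313, -0.0721465 ,  0.01418792],
       [-0.06308796,  0.74049519, -0.669094  ],
       [ 0.0377667 , -0.66817794, -0.74304234]]), 't': array([0.5121923 , 0.06905338, 1.34760951])}
top {'vertical_fov': 48.428358114750026, 'cx': 253.52666305598234, 'cy': 199.6117334266719, 'R': array([[-0.01164168, -0.9999253 ,  0.0037231 ],
       [-0.97576224,  0.01054651, -0.21857912],
       [ 0.21852353, -0.00617749, -0.97581213]]), 't': array([0.01159444, 0.51252724, 1.02247996])}
```

View pics/side0.png

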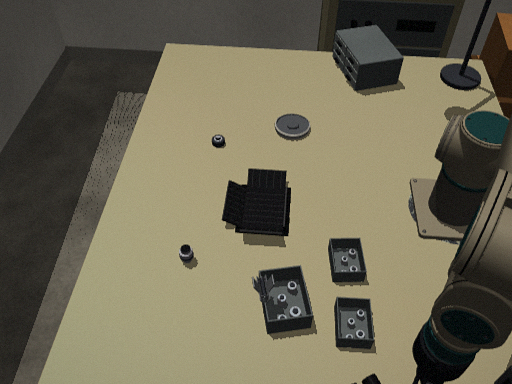

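View pics/top0.png

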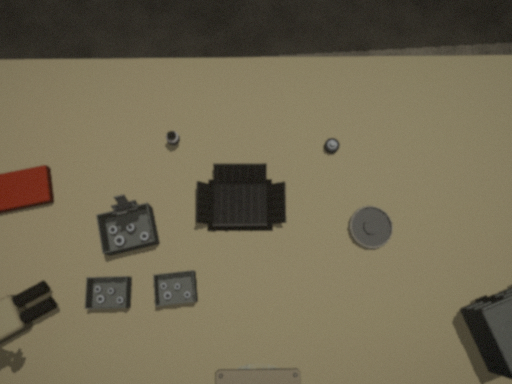

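The top view has world +x up and +y to the left. The tray is at (240,203) with its back wall towards +x. There are three bin candidates, at top pixels (128,230), (108,294) and (176,288). The largest is (128,230), and it has the clip on its far rim at (123,205). I'll check these in close crops.

Run:
```python
import cv2,numpy as np
t=cv2.imread("pics/top0.png");s=cv2.imread("pics/side0.png")
def g(i):return np.clip(255*(i/255.)**0.55,0,255).astype(np.uint8)
cv2.imwrite("pics/c1.png",g(cv2.resize(t[145:265,85:295],None,fx=3.8,fy=3.8,interpolation=cv2.INTER_CUBIC)))
cv2.imwrite("pics/c2.png",g(cv2.resize(s[160:350,205:325],None,fx=3.1*1,fy=3.1,interpolation=cv2.INTER_CUBIC)))
```

```text
(no output)
```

View pics/c1.png

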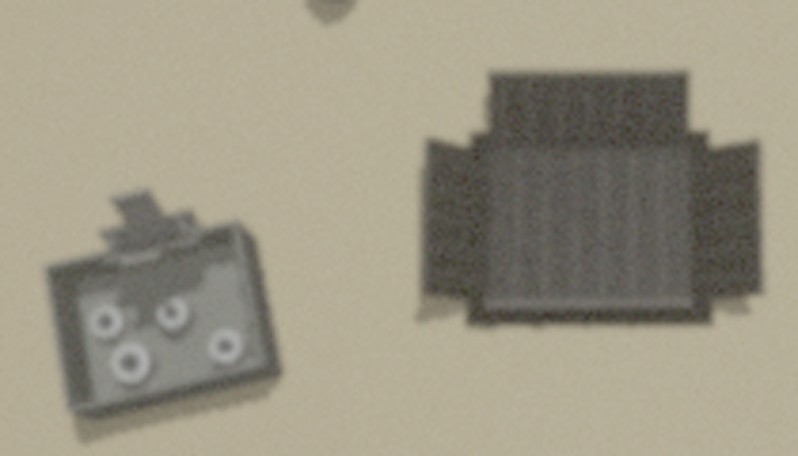

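View pics/c2.png

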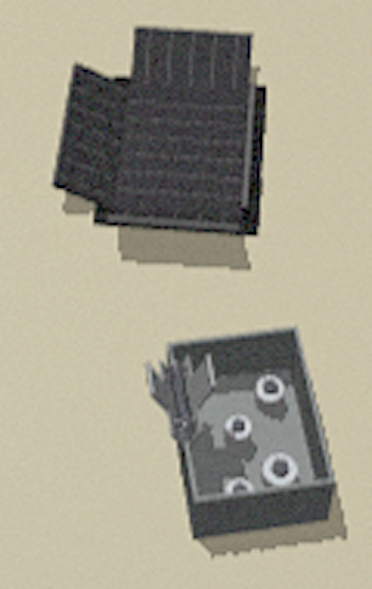

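```bash
cat > h.py <<'E'
import numpy as np,cv2
from bench import manip
from scipy.spatial.transform import Rotation as Rn
def cam(n):
    m=manip.camera_model(n);f=192/np.tan(np.radians(m["vertical_fov"]/2));return m,f
def ray(n,u,v):
    m,f=cam(n);d=m["R"].T@np.array([(u-m["cx"])/f,(v-m["cy"])/f,1.]);return -m["R"].T@m["t"],d/np.linalg.norm(d)
def onz(n,u,v,z):
    c,d=ray(n,u,v);return c+d*(z-c[2])/d[2]
def proj(n,X):
    m,f=cam(n);p=m["R"]@np.asarray(X,float)+m["t"];return np.array([m["cx"]+f*p[0]/p[2],m["cy"]+f*p[1]/p[2]])
def tri(a,b):
    c1,d1=ray("top",*a);c2,d2=ray("side",*b)
    A=np.stack([d1,-d2],1);k=np.linalg.lstsq(A,c2-c1,rcond=None)[0]
    p,q=c1+k[0]*d1,c2+k[1]*d2;return (p+q)/2,np.linalg.norm(p-q)
E
python3 - <<'E'
from h import *
np.set_printoptions(precision=4,suppress=True)
T=lambda x,y:(85+x/3.8,145+y/3.8)
S=lambda x,y:(205+x/3.1,160+y/3.1)
for n in("top","side"):print(n,ray(n,256,192))
for p in [(468,322),(712,322),(705,132),(472,132)]:print("mat",p,onz("top",*T(*p),0.002))
for a,b,nm in [((490,73),(75,67),"backTL?"),((490,73),(55,187),"bk L(+y) edge"),((688,73),(75,67),"bk R edge"),
 ((762,145),(136,28),"right wall back"),((762,292),(251,36),"right front"),]:
    print(nm,tri(T(*a),S(*b)))
for p in [(48,268),(240,226),(280,372),(75,412)]: print("bin",onz("top",*T(*p),.06))
for p in [(170,345),(297,328),(333,485),(193,500)]: print("bin s",onz("side",*S(*p),.06))
for p in [(155,0)]:pass
print("wafer",onz("top",371,226,.02),"obj",onz("top",172,136,.05),"knob",onz("top",332,145,.03))
print("obj s",onz("side",186,249,.05),"knob s",onz("side",218,139,.03),"wafer s",onz("side",292,125,.02))
E
```

```text
top (array([0.2768, 0.0125, 1.1097]), array([ 0.2358, -0.0122, -0.9717]))
side (array([0.4643, 0.8863, 1.0403]), array([ 0.0543, -0.656 , -0.7528]))
mat (468, 322) [0.4454 0.1251 0.002 ]
mat (712, 322) [ 0.4435 -0.0429  0.002 ]
mat (705, 132) [ 0.5791 -0.0408  0.002 ]
mat (472, 132) [0.5809 0.1239 0.002 ]
backTL? (array([0.5852, 0.096 , 0.1605]), np.float64(0.020508680976360487))
bk L(+y) edge (array([0.6156, 0.1092, 0.0283]), np.float64(0.0007072165967645171))
bk R edge (array([ 0.6151, -0.0287,  0.0271]), np.float64(0.000212614540073697))
right wall back (array([ 0.5633, -0.0788,  0.0297]), np.float64(0.0028622216907728615))
right front (array([ 0.4588, -0.0754,  0.0328]), np.float64(0.00019919332089748102))
bin [0.4754 0.3953 0.06  ]
bin [0.5022 0.2706 0.06  ]
bin [0.4052 0.2406 0.06  ]
bin [0.3809 0.3716 0.06  ]
bin s [0.5056 0.2749 0.06  ]
bin s [0.411  0.2523 0.06  ]
bin s [0.3829 0.3792 0.06  ]
bin s [0.4798 0.3982 0.06  ]
wafer [ 0.4477 -0.297   0.02  ] obj [0.6878 0.2182 0.05  ] knob [ 0.6658 -0.2056  0.03  ]
obj s [0.6894 0.2206 0.05  ] knob s [ 0.6694 -0.1964  0.03  ] wafer s [ 0.4484 -0.2917  0.02  ]
```

The crops show the large bin (side corners 205–320) with the clip on its +x rim, grips splayed. The tray's back, left and right walls are all leaning outwards. The two views agree to about 3 mm: tray centre about (0.512, 0.041), yaw about -0.01, walls about 0.5 rad. Next I'll look closely at the clip.

Run:
```python
from h import *
np.set_printoptions(precision=4,suppress=True)
t=cv2.imread("pics/top0.png");s=cv2.imread("pics/side0.png")
def g(i):return np.clip(255*(i/255.)**0.55,0,255).astype(np.uint8)
a=g(cv2.resize(t[188:222,95:160],None,fx=9,fy=9,interpolation=cv2.INTER_CUBIC))
b=g(cv2.resize(s[262:312,242:292],None,fx=9,fy=9,interpolation=cv2.INTER_CUBIC))
c=np.zeros((600,a.shape[1],3),np.uint8);c[:a.shape[0]]=a
h=np.zeros((450,a.shape[1]+460,3),np.uint8);h[:a.shape[0],:a.shape[1]]=a
o=np.zeros((460,800,3),np.uint8)
o[:306,:340]=a[:,100:440];o[:450,345:795]=b
cv2.imwrite("pics/c3.png",o)
st=manip.observe();print(Rn.from_quat(st["tcp_rot"]).as_matrix())
T=lambda x,y:(85+x/3.8,145+y/3.8)
for p in[(425,140),(420,292)]:print("left",onz("top",*T(*p),.03))
S=lambda x,y:(205+x/3.1,160+y/3.1)
for p in [(118,262),(248,268)]:print(onz("side",*S(*p),0))
```

```text
[[ 0.9309 -0.0009  0.3652]
 [-0.3652 -0.0018  0.9309]
 [-0.0002 -1.     -0.002 ]]
left [0.5678 0.1533 0.03  ]
left [0.4619 0.1549 0.03  ]
[0.5574 0.1613 0.    ]
[0.4496 0.1585 0.    ]
```

View pics/c3.png

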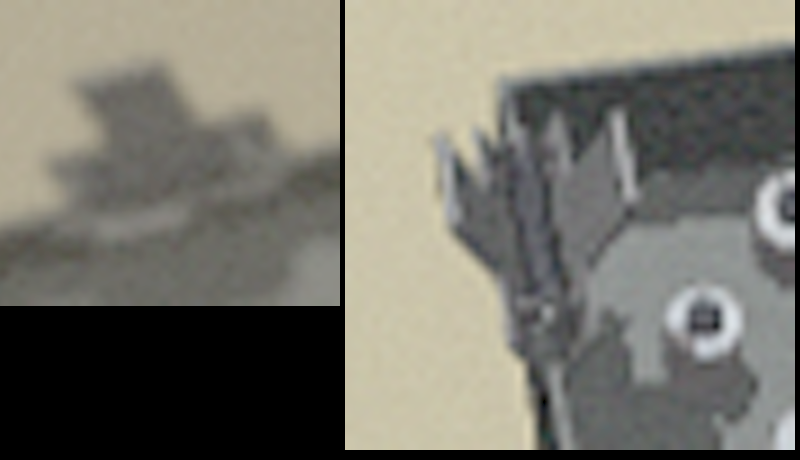

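Run:
```python
from h import *
np.set_printoptions(precision=4,suppress=True)
S=lambda x,y:(242+(x-345)/9,262+y/9)
T=lambda x,y:(95+(x+100)/9,188+y/9)
L=[onz("side",*S(*p),.104) for p in[(440,138),(455,222),(618,112),(634,200)]]
for l in L:print(l)
print("mean",np.mean(L,0), "mid split",np.linalg.norm(L[0]+L[1]-L[2]-L[3])/2)
for p in[(80,85),(160,62)]:print("top",onz("top",*T(*p),.104))
print("coil near end",onz("side",*S(540,312),.076))
print(tri(T(80,85),S(455,222)),tri(T(160,62),S(440,138)))
print("jaw ends top",onz("top",*T(55,170),.076),onz("top",*T(270,115),.076),onz("top",*T(278,150),.06),onz("top",*T(60,205),.06))
```

```text
[0.5185 0.319  0.104 ]
[0.5128 0.3419 0.104 ]
[0.4756 0.3082 0.104 ]
[0.4702 0.3324 0.104 ]
mean [0.4943 0.3254 0.104 ] mid split 0.043901338906255534
top [0.511  0.3404 0.104 ]
top [0.5171 0.3194 0.104 ]
coil near end [0.4914 0.3487 0.076 ]
(array([0.5122, 0.341 , 0.1021]), np.float64(0.0014642277547385852)) (array([0.5178, 0.3193, 0.104 ]), np.float64(0.0013589863624767578))
jaw ends top [0.4937 0.355  0.076 ] [0.5085 0.2968 0.076 ] [0.502  0.2985 0.06  ] [0.4871 0.3583 0.06  ]
```

>>> {"fn": "move_arm", "kwargs": {
  "increments": [
    [1,0,0,0,0,7,0],
    [1,0,0,0,0,7,0],
    [1,0,0,0,0,7,0],
    [1,0,0,0,0,7,0],
    [1,0,0,0,0,7,0],
    [1,0,0,0,0,7,0],
    [1,0,0,0,0,7,0],
    [1,0,0,0,0,7,0],
    [1,0,0,0,0,7,0],
    [1,0,0,0,0,6,0],
    [1,0,0,0,0,0,0]
  ]
}}

```text
t: 1.02
tool_pos: [0.228, 0.5815, 0.2307]
tcp_rot: [0.498, -0.502, 0.502, -0.497]
wrist_force: [-0.4, -0.2, 0.0]
width: -0.0002
```

Tool axes are now x = -Y, y = down and z = +X in world. The clip is at about (0.492, 0.326) with yaw about 0.21 (two views agree within 2 mm, rim line fits). Now moving to outside the left wall.

>>> {"fn": "move_arm", "kwargs": {
  "increments": [
    [1,3.1,0,2.2,0,0,0],
    [1,3.1,0,2.2,0,0,0],
    [1,3.1,0,2.2,0,0,0],
    [1,3.1,0,2.2,0,0,0],
    [1,3.1,0,2.2,0,0,0],
    [1,3.1,0,2.2,0,0,0],
    [1,3.1,0,2.2,0,0,0],
    [1,3.1,0,2.2,0,0,0],
    [1,3.1,0,2.2,0,0,0],
    [1,3.1,0,2.2,0,0,0],
    [1,3.1,0,2.2,0,0,0],
    [1,3.1,0,2.2,0,0,0]
  ]
}}

```text
t: 2.02
tool_pos: [0.49, 0.2062, 0.2311]
tcp_rot: [-0.499, 0.501, -0.501, 0.499]
wrist_force: [1.1, 1.2, 0.6]
width: 0.0
```

>>> {"fn": "move_arm", "kwargs": {
  "increments": [
    [1,1.2,2,1.1,0,0,0],
    [1,1.1,2.5,1.1,0,0,0],
    [1,0,3.5,0,0,0,0],
    [1,0,3.5,0,0,0,0],
    [1,0,3.5,0,0,0,0],
    [1,0,3,0,0,0,0],
    [1,0,2,0,0,0,0],
    [1,0,1.2,0,0,0,0],
    [1,0,0.7,0,0,0,0],
    [1,0,0,0,0,0,0]
  ]
}}

```text
t: 2.85
tool_pos: [0.5097, 0.1844, 0.0105]
tcp_rot: [-0.5, 0.502, -0.501, 0.497]
wrist_force: [-0.1, 0.0, -0.2]
width: -0.0
```

Run:
```python
from h import *
s=manip.read_camera("side")
def g(i):return np.clip(255*(i/255.)**0.55,0,255).astype(np.uint8)
cv2.imwrite("pics/s1.png",g(cv2.resize(s[130:260,190:330],None,fx=4,fy=4,interpolation=cv2.INTER_CUBIC)))
print(manip.observe()["tool_pos"])
```

```text
[0.51079707 0.18462571 0.01179919]
```

View pics/s1.png

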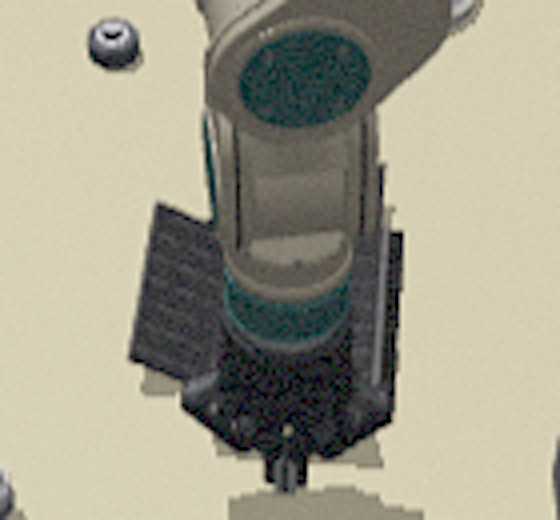

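The finger is just outside the left wall, at about (285,480) in the crop. Next I push the wall up along its arc.

>>> {"fn": "move_arm", "kwargs": {
  "increments": [
    [1,0.6,0,0,0,0,0],
    [1,0.6,0,0,0,0,0],
    [1,0.4,-0.7,0,0,0,0],
    [1,0.5,-0.7,0,0,0,0],
    [1,0.6,-0.6,0,0,0,0],
    [1,0.7,-0.5,0,0,0,0],
    [1,0.7,-0.4,0,0,0,0],
    [1,0.8,-0.3,0,0,0,0],
    [1,0.7,-0.2,0,0,0,0],
    [1,0.4,0,0,0,0,0],
    [1,0,0,0,0,0,0]
  ]
}}

```text
t: 3.82
tool_pos: [0.5112, 0.124, 0.0466]
tcp_rot: [0.498, -0.502, 0.502, -0.498]
wrist_force: [-0.1, 0.6, 0.2]
width: 0.0
```

```bash
cat >> h.py <<'E'
def g(i):return np.clip(255*(i/255.)**0.55,0,255).astype(np.uint8)
def crop(n,u0,u1,v0,v1,k,name):
    s=manip.read_camera(n);cv2.imwrite(f"pics/{name}_raw.png",s)
    cv2.imwrite(f"pics/{name}.png",g(cv2.resize(s[v0:v1,u0:u1],None,fx=k,fy=k,interpolation=cv2.INTER_CUBIC)))
E
python3 - <<'E'
from h import *
crop("side",190,330,130,260,4,"s2")
E
```

```text
(no output)
```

View pics/s2.png

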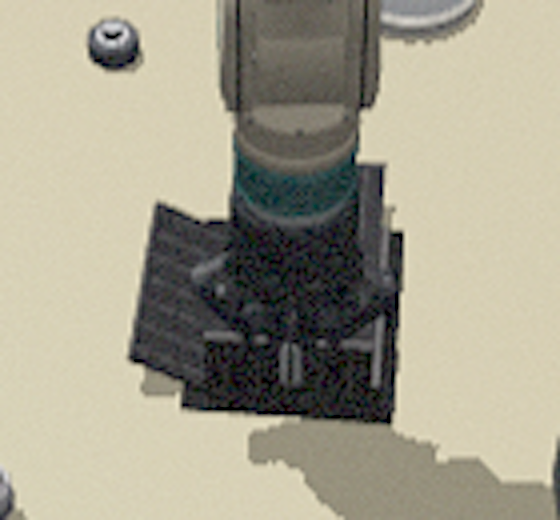

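Run:
```python
from h import *
for p in[(208,335),(375,347)]:print(onz("side",190+p[0]/4,130+p[1]/4,.061))
```

```text
[0.56427905 0.10934988 0.061     ]
[0.45763457 0.11019327 0.061     ]
```

The left wall stands upright: its top edge at z=0.061 measures y≈0.110, against 0.111–0.115 expected. Next is the back wall.

>>> {"fn": "move_arm", "kwargs": {
  "increments": [
    [1,-1.5,0,0,0,0,0],
    [1,-1.5,-3,0,0,0,0],
    [1,0,-4,0,0,0,0],
    [1,0,-2,3,0,0,0],
    [1,2.5,0,3,0,0,0],
    [1,2.5,0,3,0,0,0],
    [1,2.5,0,3,0,0,0],
    [1,2.5,0,1.5,0,0,0],
    [1,1.3,1,0,0,0,0],
    [1,0,3,0,0,0,0],
    [1,0,3.5,0,0,0,0],
    [1,0,2,0,0,0,0]
  ]
}}

```text
t: 4.87
tool_pos: [0.6419, 0.0405, 0.037]
tcp_rot: [-0.5, 0.503, -0.5, 0.496]
wrist_force: [-0.4, -0.0, -0.1]
width: 0.0005
```

Run:
```python
from h import *
crop("side",170,330,120,260,4,"s3")
print(manip.observe()["tool_pos"])
```

```text
[0.63863078 0.04082128 0.03315613]
```

View pics/s3.png

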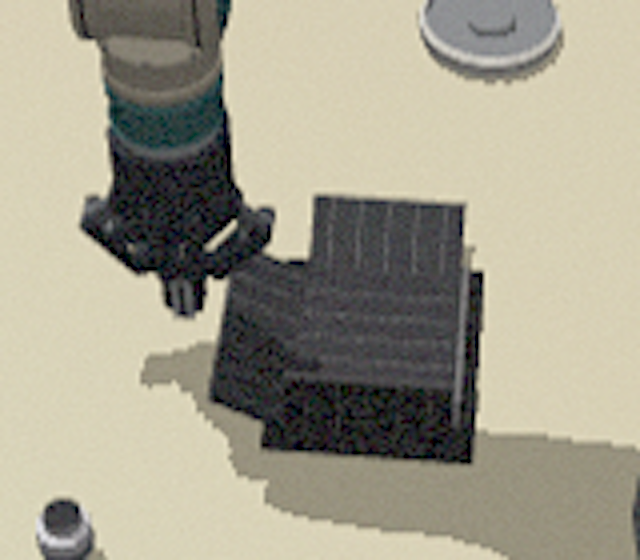

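>>> {"fn": "move_arm", "kwargs": {
  "increments": [
    [1,0,1.2,0.4,0,0,0],
    [1,0,1.1,0,0,0,0],
    [1,0,0,0,0,0,0],
    [1,0,0,-0.7,0,0,0],
    [1,0,0,-0.6,0,0,0],
    [1,0,-0.7,-0.4,0,0,0],
    [1,0,-0.7,-0.5,0,0,0],
    [1,0,-0.6,-0.6,0,0,0],
    [1,0,-0.5,-0.7,0,0,0],
    [1,0,-0.4,-0.7,0,0,0],
    [1,0,-0.3,-0.8,0,0,0],
    [1,0,0,0,0,0,0]
  ]
}}

```text
t: 5.92
tool_pos: [0.5975, 0.0412, 0.051]
tcp_rot: [-0.498, 0.502, -0.502, 0.498]
wrist_force: [-0.1, -0.3, 0.2]
width: 0.0002
```

Run:
```python
from h import *
crop("side",170,330,120,260,4,"s4")
print(manip.observe()["tool_pos"])
```

```text
[0.59830778 0.04116702 0.05067856]
```

View pics/s4.png

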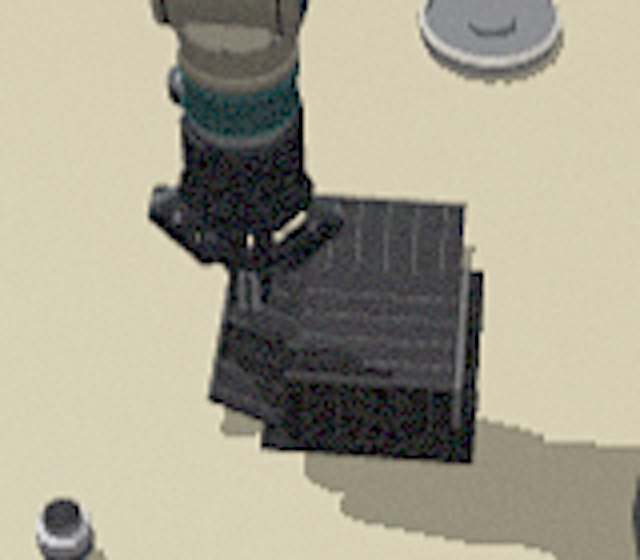

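The wall did not move. The commanded pose was about 7 mm further out and 8 mm higher than my mid-motion reading, so the finger passed over the edge. I'll go back and repeat the push from a settled pose.

>>> {"fn": "move_arm", "kwargs": {
  "increments": [
    [1,0,-1.5,0,0,0,0],
    [1,0,0,2.4,0,0,0],
    [1,0,0,2.3,0,0,0],
    [1,0,1.5,0,0,0,0],
    [1,0,2,0,0,0,0],
    [1,0,1.5,0,0,0,0],
    [1,0,0.5,0,0,0,0],
    [1,0,0,0,0,0,0],
    [1,0,0,0,0,0,0],
    [1,0,0,0,0,0,0]
  ]
}}

```text
t: 6.8
tool_pos: [0.6473, 0.0408, 0.0113]
tcp_rot: [0.498, -0.501, 0.502, -0.499]
wrist_force: [0.2, 0.5, -1.1]
width: -0.0003
```

>>> {"fn": "move_arm", "kwargs": {
  "increments": [
    [1,0,0,-0.9,0,0,0],
    [1,0,0,-1.0,0,0,0],
    [1,0,-0.6,-0.4,0,0,0],
    [1,0,-0.7,-0.5,0,0,0],
    [1,0,-0.6,-0.6,0,0,0],
    [1,0,-0.5,-0.7,0,0,0],
    [1,0,-0.4,-0.7,0,0,0],
    [1,0,-0.3,-0.8,0,0,0],
    [1,0,-0.2,-0.6,0,0,0],
    [1,0,0,0,0,0,0],
    [1,0,0,0,0,0,0]
  ]
}}

```text
t: 7.72
tool_pos: [0.5836, 0.0413, 0.0431]
tcp_rot: [-0.498, 0.502, -0.502, 0.498]
wrist_force: [2.9, 0.1, 0.8]
width: 0.0001
```

Run:
```python
from h import *
crop("side",170,330,120,260,4,"s5")
print(manip.observe()["tool_pos"])
```

```text
[0.58360709 0.04130084 0.04303442]
```

View pics/s5.png

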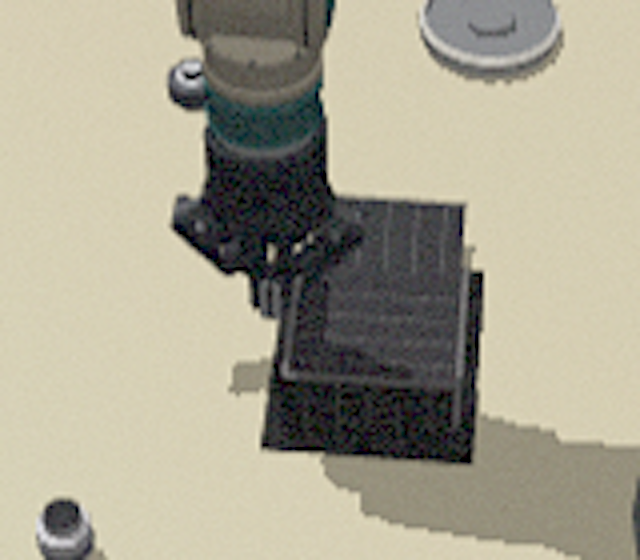

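>>> {"fn": "move_arm", "kwargs": {
  "increments": [
    [1,0,0,1.2,0,0,0],
    [1,0,0,1.3,0,0,0],
    [1,0,-2.5,0,0,0,0],
    [1,0,-3,0,0,0,0],
    [1,1.5,-2.5,0,0,0,0],
    [1,3,0,-1,0,0,0],
    [1,3,0,-2.2,0,0,0],
    [1,3,0,-2.2,0,0,0],
    [1,3,0,-2.2,0,0,0],
    [1,1.3,0,-2.1,0,0,0],
    [1,0,0,0,0,0,0],
    [1,0,0,0,0,0,0]
  ]
}}

```text
t: 8.77
tool_pos: [0.5085, -0.1062, 0.1222]
tcp_rot: [-0.498, 0.504, -0.501, 0.497]
wrist_force: [0.2, 0.0, -0.2]
width: 0.0002
```

>>> {"fn": "move_arm", "kwargs": {
  "increments": [
    [1,0,2,0.2,0,0,0],
    [1,0,3,0,0,0,0],
    [1,0,3,0,0,0,0],
    [1,0,2,0,0,0,0],
    [1,0,1,0,0,0,0],
    [1,0,0,0,0,0,0],
    [1,0,0,0,0,0,0],
    [1,0,0,0,0,0,0]
  ]
}}

```text
t: 9.43
tool_pos: [0.5147, -0.1063, 0.0145]
tcp_rot: [0.498, -0.501, 0.502, -0.499]
wrist_force: [0.8, -0.1, 0.4]
width: 0.0002
```

Run:
```python
from h import *
crop("side",170,330,120,260,4,"s6")
print(manip.observe()["tool_pos"])
for p in[(285,372),(296,277)]:print(onz("side",170+p[0]/4,120+p[1]/4,.061))
```

```text
[ 0.5149911  -0.1065287   0.01482784]
[0.56643795 0.10707481 0.061     ]
[0.56755111 0.02592148 0.061     ]
```

View pics/s6.png

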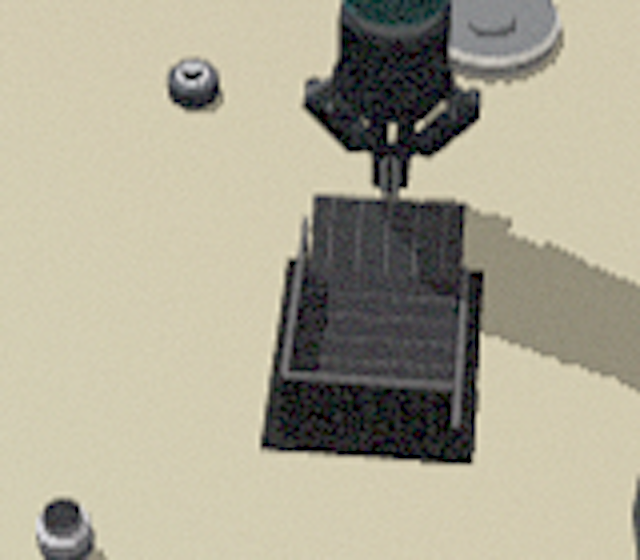

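>>> {"fn": "move_arm", "kwargs": {
  "increments": [
    [1,-0.8,0.3,0,0,0,0],
    [1,-0.9,0,0,0,0,0],
    [1,-0.4,-0.6,0,0,0,0],
    [1,-0.5,-0.7,0,0,0,0],
    [1,-0.6,-0.6,0,0,0,0],
    [1,-0.7,-0.5,0,0,0,0],
    [1,-0.7,-0.4,0,0,0,0],
    [1,-0.8,-0.3,0,0,0,0],
    [1,-0.8,-0.2,0,0,0,0],
    [1,-0.1,0,0,0,0,0],
    [1,0,0,0,0,0,0]
  ]
}}

```text
t: 10.4
tool_pos: [0.5137, -0.0424, 0.0434]
tcp_rot: [-0.498, 0.502, -0.501, 0.499]
wrist_force: [-0.6, -0.2, 0.9]
width: -0.0001
```

Run:
```python
from h import *
crop("side",170,330,120,260,4,"s7")
print(manip.observe()["tool_pos"])
```

```text
[ 0.5135806  -0.04275728  0.04321116]
```

View pics/s7.png

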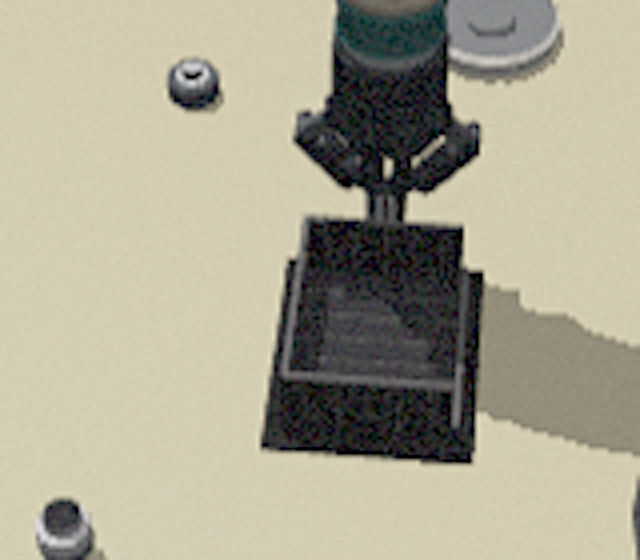

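Run:
```python
from h import *
for p in[(303,217),(463,228),(285,372),(463,385)]:print(onz("side",170+p[0]/4,120+p[1]/4,.061))
```

```text
[ 0.56826937 -0.02906265  0.061     ]
[ 0.45854299 -0.02813489  0.061     ]
[0.56643795 0.10707481 0.061     ]
[0.45263567 0.10815313 0.061     ]
```

All three walls are up: the side walls' top edges are about 137 mm apart, and the back wall's top edge is at x≈0.567. Retreating, opening the gripper and moving over to the clip.

>>> {"fn": "move_arm", "kwargs": {
  "increments": [
    [1,1,0,0,0,0,0],
    [1,1,-2,0,0,0,0],
    [1,0,-4,0,0,0,0],
    [0,0,-4,0,0,0,0],
    [0,0,-4,0,0,0,0],
    [0,-2,-1.5,0,0,0,0],
    [0,-4,0,0,0,0,0],
    [0,-4,0,0,0,0,0],
    [0,-4,0,0,0,0,0],
    [0,-4,0,0,0,0,0],
    [0,-4,0,0,0,0,0],
    [0,-4,0,0,0,0,0]
  ]
}}

```text
t: 11.45
tool_pos: [0.5155, 0.1976, 0.1981]
tcp_rot: [0.498, -0.502, 0.502, -0.498]
wrist_force: [1.3, -0.9, 0.6]
width: 0.0852
```

>>> {"fn": "move_arm", "kwargs": {
  "increments": [
    [0,-4,0,-0.5,0,0,0],
    [0,-4,0,-0.5,0,0,0],
    [0,-3,0,-0.5,0,0,0],
    [0,-1,0,-0.5,0,-6,0],
    [0,0,0,0,0,-6,0],
    [0,0,0,0,0,0,0],
    [0,0,0,0,0,0,0],
    [0,0,0,0,0,0,0]
  ]
}}

```text
t: 12.12
tool_pos: [0.4967, 0.3159, 0.198]
tcp_rot: [0.547, -0.448, 0.448, -0.547]
wrist_force: [1.0, 0.1, -0.0]
width: 0.0853
```

Run:
```python
from h import *
s=manip.observe();p=s["tool_pos"];R=Rn.from_quat(s["tcp_rot"]).as_matrix()
print(s["t"],p,s["width"]);print(R.round(3))
print("delta tool cm",(R.T@(np.array([.492,.326,.1])-p)*100).round(2))
crop("side",190,350,180,330,4,"s8")
crop("top",60,200,140,260,4,"t8")
```

```text
12.1167 [0.49668315 0.31594906 0.19800847] 0.08531353181218783
[[ 0.197 -0.     0.98 ]
 [-0.98  -0.     0.197]
 [ 0.    -1.    -0.   ]]
delta tool cm [-1.08  9.8  -0.26]
```

View pics/s8.png

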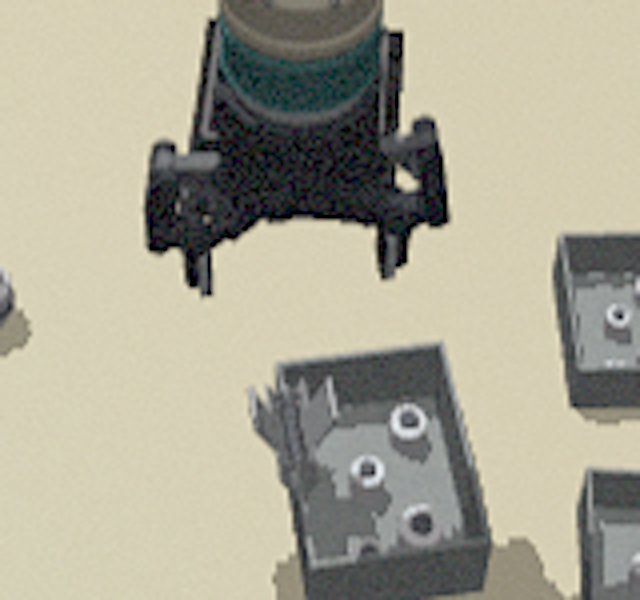

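View pics/t8.png

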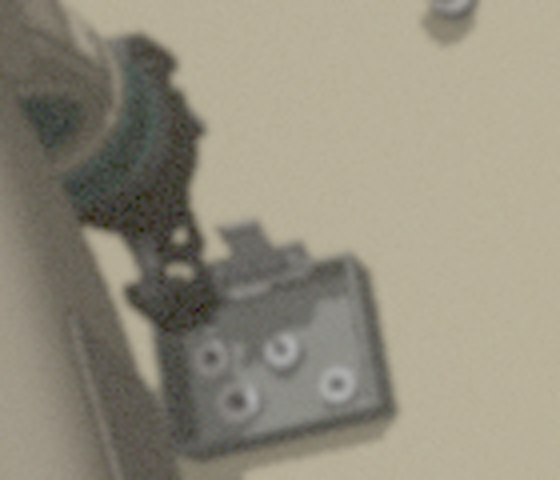

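>>> {"fn": "move_arm", "kwargs": {
  "increments": [
    [0,-0.6,1,-0.2,0,0,0],
    [0,-0.5,2,-0.1,0,0,0],
    [0,0,2.5,0,0,0,0],
    [0,0,2.5,0,0,0,0],
    [0,0,2,0,0,0,0],
    [0,0,1.2,0,0,0,0],
    [0,0,0.7,0,0,0,0],
    [0,0,0,0,0,0,0],
    [0,0,0,0,0,0,0]
  ]
}}

```text
t: 12.97
tool_pos: [0.4915, 0.3272, 0.0796]
tcp_rot: [-0.548, 0.447, -0.447, 0.548]
wrist_force: [0.5, 0.7, -0.9]
width: 0.0853
```

Run:
```python
from h import *
s=manip.observe();p=s["tool_pos"];R=Rn.from_quat(s["tcp_rot"]).as_matrix()
print(s["t"],p,s["width"])
print("delta tool cm",(R.T@(np.array([.492,.326,.078])-p)*100).round(2))
crop("side",220,320,210,310,6,"s9")
```

```text
12.9667 [0.49150515 0.32718804 0.07963332] 0.0852674307581077
delta tool cm [0.13 0.16 0.02]
```

View pics/s9.png

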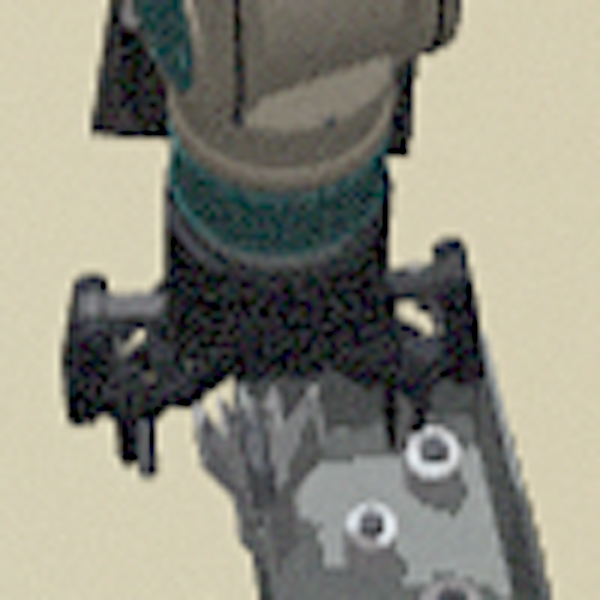

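Run:
```python
from h import *
z=np.array([.98,.197,0]);x=np.array([.197,-.98,0]);c=np.array([.4915,.3272,.093])
for a in(-1,1):
  for b in (-.011,.011):
    q=c+a*.0427*z+b*x;u=proj("side",q);print(a,b,(u-[220,210])*6)
for a in(-1,1):
  for b in (-.013,.013):
    q=np.array([.492,.326,.104])+a*.024*z+b*x;u=proj("side",q);print("grip",a,b,(u-[220,210])*6)
```

```text
-1 -0.011 [386.39217865 458.53056918]
-1 0.011 [377.33267883 406.54582861]
1 -0.011 [153.82777068 482.93380757]
1 0.011 [147.83308398 430.23202949]
grip -1 -0.013 [336.31124684 450.0503765 ]
grip -1 0.013 [326.32439889 388.30605269]
grip 1 -0.013 [204.52966216 463.81952336]
grip 1 0.013 [196.60674909 401.59487677]
```

>>> {"fn": "move_arm", "kwargs": {
  "increments": [
    [0.2,0.1,0.1,0.1,0,0,0],
    [0.4,0,0,0,0,0,0],
    [0.45,0,0,0,0,0,0],
    [0.5,0,0,0,0,0,0],
    [0.55,0,0,0,0,0,0],
    [0.6,0,0,0,0,0,0],
    [0.65,0,0,0,0,0,0],
    [0.7,0,0,0,0,0,0],
    [0.8,0,0,0,0,0,0],
    [1,0,0,0,0,0,0],
    [1,0,0,0,0,0,0],
    [1,0,0,0,0,0,0]
  ]
}}

```text
t: 14.02
tool_pos: [0.4923, 0.3263, 0.0783]
tcp_rot: [0.548, -0.447, 0.447, -0.548]
wrist_force: [0.4, -0.2, -1.4]
width: 0.0192
```

Run:
```python
from h import *
s=manip.observe();p=s["tool_pos"]
print(s["t"],p,s["width"],s["wrist_force"])
crop("side",220,320,210,310,6,"s10")
```

```text
14.0167 [0.49234047 0.3262594  0.07828308] 0.01923852583377191 [ 0.35240215 -0.19667486 -1.40583832]
```

View pics/s10.png

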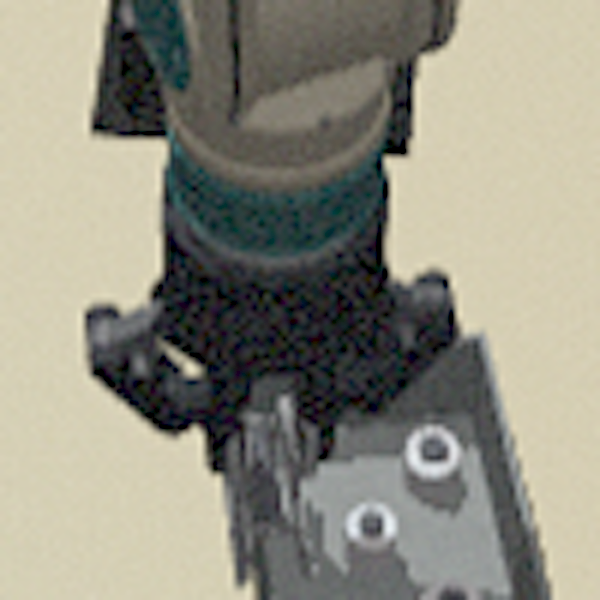

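The gripper opening is 19 mm and the jaws gape on both sides of the rim, with the lips at crop (240,580) and (315,572). Lifting straight up.

>>> {"fn": "move_arm", "kwargs": {
  "increments": [
    [1,0,-0.5,0,0,0,0],
    [1,0,-1,0,0,0,0],
    [1,0,-1.5,0,0,0,0],
    [1,0,-1.5,0,0,0,0],
    [1,0,-1.5,0,0,0,0],
    [1,0,-1,0,0,0,0],
    [1,0,0,0,0,0,0],
    [1,0,0,0,0,0,0]
  ]
}}

```text
t: 14.73
tool_pos: [0.493, 0.3266, 0.1494]
tcp_rot: [-0.547, 0.447, -0.447, 0.549]
wrist_force: [-1.4, -0.2, -1.3]
width: 0.0191
```

Run:
```python
from h import *
s=manip.observe();p=s["tool_pos"]
print(s["t"],p,s["width"],s["wrist_force"])
crop("side",220,320,190,310,5,"s11")
crop("top",80,300,140,260,3.6,"t11")
```

```text
14.7333 [0.49301341 0.3265994  0.14940112] 0.019061481753951587 [-1.41503148 -0.20834812 -1.26067895]
```

View pics/s11.png

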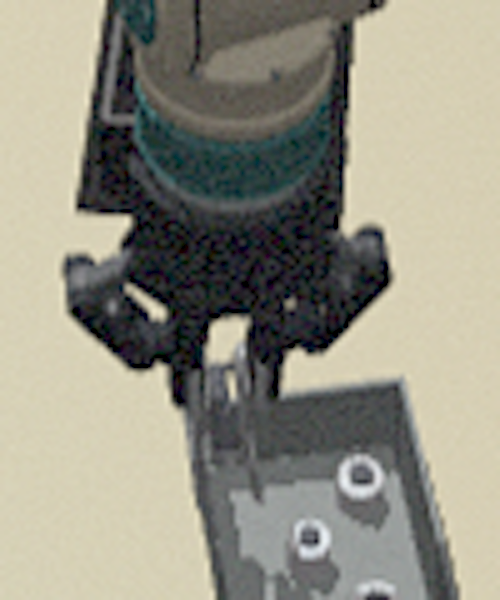

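View pics/t11.png

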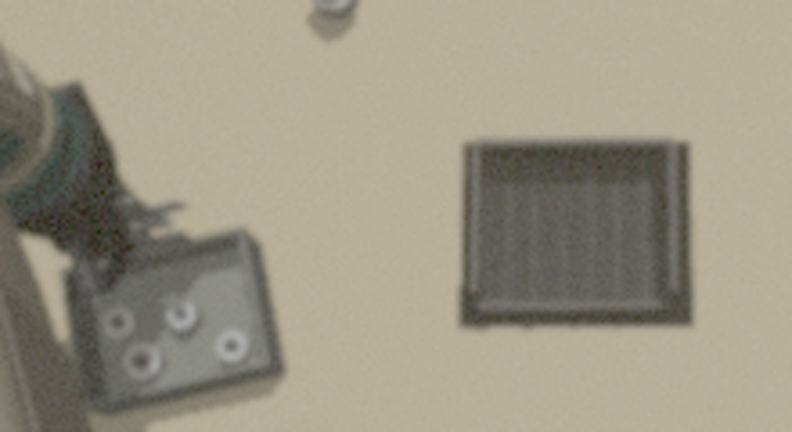

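Run:
```python
from h import *
T=lambda x,y:(80+x/3.6,140+y/3.6)
for p in[(466,145),(686,145),(575,145),(575,153)]:print(onz("top",*T(*p),.061))
S=lambda x,y:(170+x/4,120+y/4)
for p in[(285,372),(303,217)]:print(onz("side",*S(*p),.061))
for p in[(474,290),(676,290),(474,160),(676,160)]:print("sidewalls",onz("top",*T(*p),.061))
v=cv2.imread("pics/t11_raw.png")
print(v[172:192,230:250].mean((1,2)).round())
print(onz("top",240,172,.061),onz("top",240,192,.061))
```

```text
[0.56323143 0.11733414 0.061     ]
[ 0.56157995 -0.03803181  0.061     ]
[0.56241343 0.0403788  0.061     ]
[0.55657028 0.04040553 0.061     ]
[0.56643795 0.10707481 0.061     ]
[ 0.56826937 -0.02906265  0.061     ]
sidewalls [0.45936554 0.11067238 0.061     ]
sidewalls [ 0.4578294  -0.02899941  0.061     ]
sidewalls [0.55222786 0.11158046 0.061     ]
sidewalls [ 0.55070932 -0.03075868  0.061     ]
[125. 124. 124. 124. 123. 114.  92.  65.  41.  29.  24.  24.  26.  27.
  27.  29.  30.  30.  33.  39.]
[0.58429333 0.03956933 0.061     ] [0.5317375  0.03981727 0.061     ]
```

The clip is held off the bin and the tray's three walls are up. The back wall's top-edge mid-plane is at x≈0.566 and y≈0.040. Now rotating to square with the tray and carrying the clip over.

>>> {"fn": "move_arm", "kwargs": {
  "increments": [
    [1,0,0,0,0,6,0],
    [1,0,0,0,0,6,0],
    [1,2.5,0,0.8,0,0,0],
    [1,3.5,0,0.9,0,0,0],
    [1,3.5,0,0.9,0,0,0],
    [1,3.5,0,0.9,0,0,0],
    [1,3.5,0,0.9,0,0,0],
    [1,3.5,0,0.9,0,0,0],
    [1,3.5,0,0.9,0,0,0],
    [1,3,0,0.9,0,0,0],
    [1,1.5,0,0.2,0,0,0],
    [1,0,0,0,0,0,0]
  ]
}}

```text
t: 15.83
tool_pos: [0.5632, 0.0425, 0.147]
tcp_rot: [-0.498, 0.503, -0.503, 0.496]
wrist_force: [-0.5, 0.7, -0.9]
width: 0.0191
```

>>> {"fn": "move_arm", "kwargs": {
  "increments": [
    [1,0,0,0,0,0,0],
    [1,0,0,0,0,0,0]
  ]
}}

```text
t: 16.0
tool_pos: [0.5624, 0.0463, 0.1474]
tcp_rot: [-0.499, 0.502, -0.501, 0.498]
wrist_force: [-0.5, -0.8, -0.8]
width: 0.019
```

Run:
```python
from h import *
s=manip.observe();p=s["tool_pos"];R=Rn.from_quat(s["tcp_rot"]).as_matrix()
print(s["t"],p,s["width"],s["wrist_force"]);print(R.round(3))
print("delta tool cm",(R.T@(np.array([.566,.041,.0765])-p)*100).round(2))
crop("side",190,330,110,250,4.2,"s12")
crop("top",170,310,130,250,4.5,"t12")
```

```text
16.0 [0.5623681  0.04627685 0.14736754] 0.018966983130166898 [-0.5368932  -0.82925715 -0.83122278]
[[-0.007 -0.002  1.   ]
 [-1.     0.001 -0.007]
 [-0.001 -1.    -0.002]]
delta tool cm [0.53 7.09 0.38]
```

View pics/s12.png

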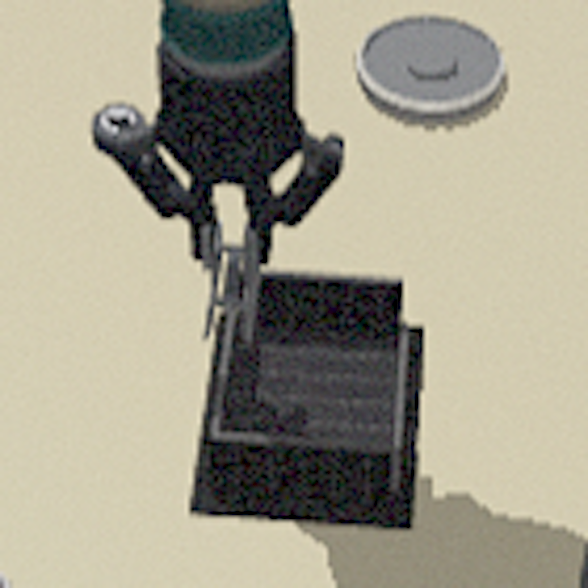

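View pics/t12.png

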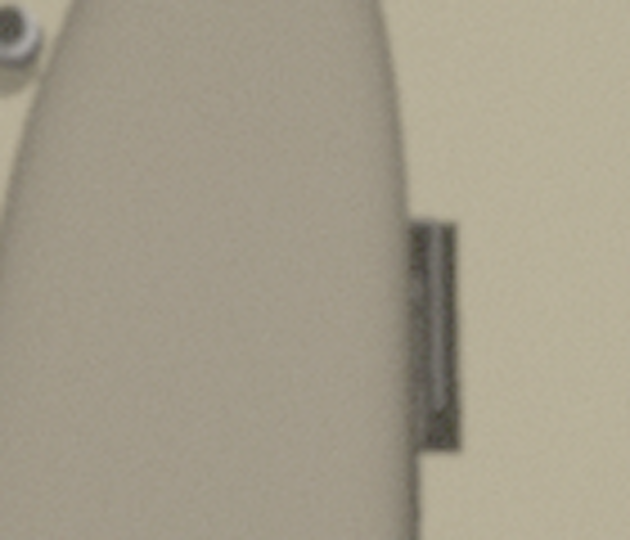

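Run:
```python
from h import *
o=np.array([190,110])
f=lambda X:((proj("side",X)-o)*4.2).round(0)
for dx in(.012,.015,-.012,-.015):
  print(dx,f([.5624+dx,.0463+.031,.120]))
print("pivot near",f([.5624,.0463+.031,.145]))
for y in(.110,.045,-.028):print("wall top x.566",f([.566,y,.061]))
```

```text
0.012 [205. 331.]
0.015 [200. 331.]
-0.012 [245. 333.]
-0.015 [250. 334.]
pivot near [224. 304.]
wall top x.566 [215. 436.]
wall top x.566 [226. 356.]
wall top x.566 [237. 271.]
```

Run:
```python
from h import *
s=cv2.imread("pics/s12_raw.png")[150:220,225:295]
cv2.imwrite("pics/s12b.png",g(cv2.resize(s,None,fx=8,fy=8,interpolation=cv2.INTER_CUBIC)))
```

```text
(no output)
```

View pics/s12b.png

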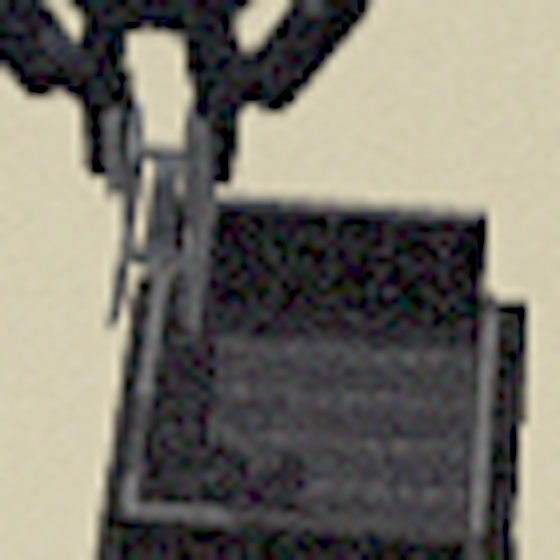

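The side view shows the clip centred on the wall line: lips at crop (110,325) and (192,335), wall edge running down between them from (150,280). Centring agrees within about 1 mm. The clip may hang up to 7 mm lower, or sit nearer the camera, than assumed, so I'll stop at TCP z≈0.0785, which works either way.

>>> {"fn": "move_arm", "kwargs": {
  "increments": [
    [1,0.3,0,0.2,0,0,0],
    [1,0.3,0,0.2,0,0,0],
    [1,0,1,0,0,0,0],
    [1,0,1,0,0,0,0],
    [1,0,1,0,0,0,0],
    [1,0,0,0,0,0,0],
    [1,0,0,0,0,0,0],
    [1,0,0,0,0,0,0]
  ]
}}

```text
t: 16.77
tool_pos: [0.567, 0.0398, 0.1179]
tcp_rot: [-0.498, 0.502, -0.502, 0.498]
wrist_force: [0.9, 0.5, 0.1]
width: 0.0196
```

Run:
```python
from h import *
s=manip.observe();p=s["tool_pos"];R=Rn.from_quat(s["tcp_rot"]).as_matrix()
print(s["t"],p,s["width"],s["wrist_force"])
print("delta tool cm",(R.T@(np.array([.566,.040,.0785])-p)*100).round(2))
crop("side",225,295,150,220,8,"s13")
```

```text
16.7667 [0.56695759 0.03976526 0.11789756] 0.019578466165298746 [0.89828774 0.49569465 0.114402  ]
delta tool cm [-0.02  3.94 -0.09]
```

View pics/s13.png

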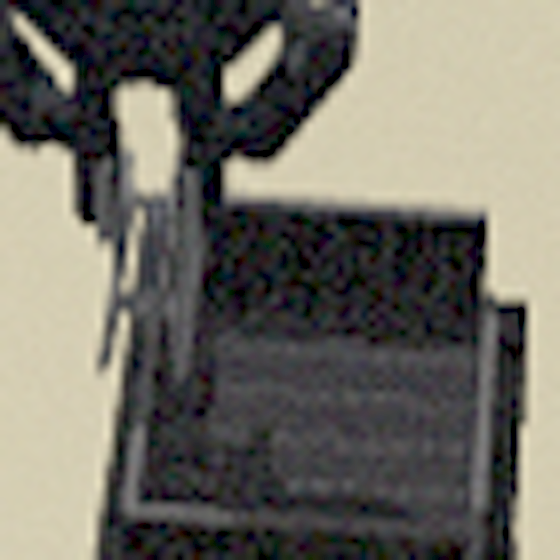

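>>> {"fn": "move_arm", "kwargs": {
  "increments": [
    [1,0,0.8,0,0,0,0],
    [1,0,0.8,0,0,0,0],
    [1,0,0.8,0,0,0,0],
    [1,0,0.7,0,0,0,0],
    [1,0,0.5,0,0,0,0],
    [1,0,0.3,0,0,0,0],
    [1,0,0,0,0,0,0],
    [1,0,0,0,0,0,0],
    [1,0,0,0,0,0,0]
  ]
}}

```text
t: 17.57
tool_pos: [0.5672, 0.0397, 0.0792]
tcp_rot: [-0.498, 0.502, -0.502, 0.498]
wrist_force: [-0.3, 0.6, 0.1]
width: 0.0191
```

Run:
```python
from h import *
s=manip.observe();p=s["tool_pos"]
print(s["t"],p,s["width"],s["wrist_force"])
crop("side",225,295,150,220,8,"s14")
crop("top",170,310,130,250,4.5,"t14")
x0=np.array([225,150])
for dz,n in((-.027,"H0"),(-.034,"H1")):
  for dx in(-.015,.015):print(n,((proj("side",p+[dx,.031,dz])-x0)*8).round())
```

```text
17.5667 [0.56720539 0.03971462 0.07917943] 0.019149708919352467 [-0.33050435  0.62483809  0.10318741]
H0 [185. 437.]
H0 [ 94. 431.]
H1 [186. 451.]
H1 [ 95. 445.]
```

View pics/s14.png

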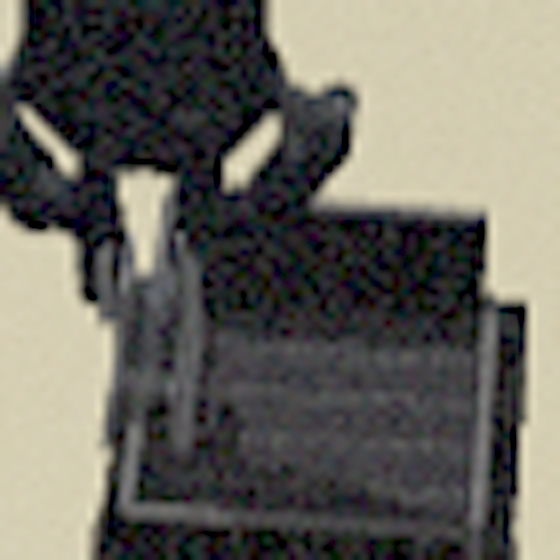

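View pics/t14.png

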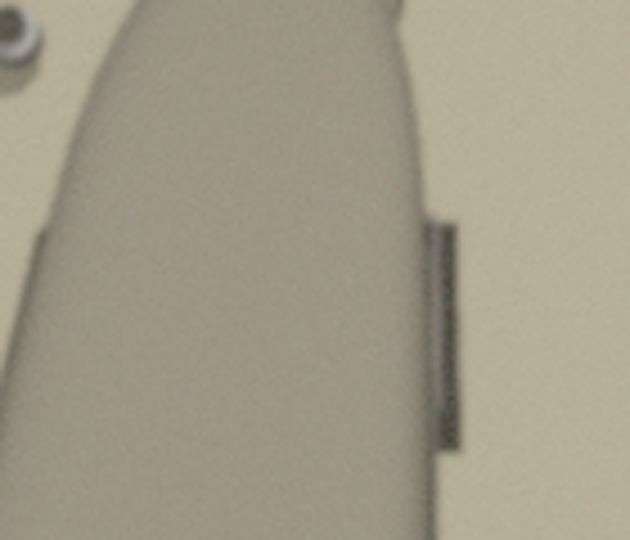

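The jaws straddle the wall: lips at crop (~108,440) and (187,448), with the wall edge at ~142 between them. The wrist shows no contact load and the grip is steady at 19 mm. I'll let it settle, check once more and hand in.

>>> {"fn": "move_arm", "kwargs": {
  "increments": [
    [1,0,0,0,0,0,0],
    [1,0,0,0,0,0,0],
    [1,0,0,0,0,0,0],
    [1,0,0,0,0,0,0]
  ]
}}

```text
t: 18.0
tool_pos: [0.5672, 0.0397, 0.0793]
tcp_rot: [0.498, -0.502, 0.502, -0.498]
wrist_force: [0.3, 0.7, -1.0]
width: 0.0192
```

Run:
```python
from h import *
s=manip.observe()
print(s["t"],s["tool_pos"],s["width"],s["wrist_force"],abs(s["qvel"]).max())
print(manip.job_done())
```

```text
18.0 [0.56724451 0.03974022 0.07931239] 0.01920941703586823 [ 0.25629851  0.69000171 -0.96853728] 0.0014732511701341
the job is handed in; nothing more can be done
None
```

The tray is folded and I handed the job in at 18.0 s. The clip is held squeezed open astride the back wall, and no verdict was reported.

**What I did:** I pushed the left, back and right walls up along their arcs. The first push at the back wall passed over its edge because the finger stood about 7 mm too far out, so I repeated it. I then squeezed the clip open on the large bin's rim, lifted it off, turned it square to the tray and lowered it over the back wall near mid-length.

**Last checks:**
- **Walls:** in the pictures taken after folding, all three stood upright. The side walls' top edges were about 137 mm apart and the back wall's top was at x ≈ 0.566. They may lean slightly inward, towards the stop.
- **Grip:** the gripper opening was steady at 19 mm, the arm was still, and wrist force stayed near 1 N with no sign of contact.
- **Position:** the lips showed on either side of the wall in the side view, centred within about 2 mm. The top view of the clip was blocked by the arm.
- **Disagreement:** the lips appeared about 6 mm lower, or nearer the camera, than I computed. I chose a height meant to leave clearance in either case: lips about 9 to 15 mm below the top edge, pivot at least 8 mm above it.

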